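# Oil a bearing under the clamped spray can

## Task

Slide the yellow sled along its rails until the bearing is centred right under the tip of the red can's spout, then press the red cap down as far as it goes, without leaning hard on it, and let it spring back up. Then run the sled on to the green stop, fully home, and let go. Never spray while the bearing is not under the red spout, leave the blue can's cap alone, and don't shove the other things about.

Things in the scene. Friction and masses are not known exactly. Their poses are not given: they have to be found in the camera images.
- jig: dark steel base plate, 185 x 420 x 12 mm, fixed on the bench; origin on the bench under the middle of the sled's track. The track (two aluminium rails) runs along its y axis: +y end (robot's left) has a grey stop, -y end (robot's right) a green stop. The cans stand on its +x side (far from the robot), the sled's knob is on its -x side. The tops of the stops are 42 mm above the bench
- sled (a joint): travel of the yellow sled along the rails, m: 0 against the grey stop, 0.30 against the green stop, growing towards the jig's -y. It starts near the grey stop. It drags with about 1.2 N plus 8 N per m/s and stays where it is left
- sled_knob (a point): centre of the top of the sled's handle: an upright black round post, 18 mm diameter, 60 mm tall, top 98 mm above the bench, free on all sides; it stands 92 mm from the bearing's axis, on the jig's -x side. To clear the spouts and cans when the sled goes under them, hold it with the fingers closing along the track
- bearing (a point): centre of the top of the steel bearing (44 mm diameter) fixed on the sled in a black round seat; 63 mm above the bench
- red_can: the red aerosol can, fixed: 52 mm diameter, clamped upright in a dark bracket on the jig, with its cap and spout; origin at the middle of its underside, 12 mm above the bench; axes as the jig's
- red_cap (a joint): how far the red can's cap is pressed, m: 0 up, 0.008 fully down. A spring pushes it up with about 3 N at the top and 10 N fully down; it comes up by itself
- red_cap_top (a point): centre of the flat top of the red cap (round, 30 mm diameter, 20 mm tall), 174 mm above the bench when up; it is pressed straight down. The red and blue cans may stand in either order along the track, 85 to 135 mm apart
- red_nozzle (a point): lower tip of the red can's spout: a white tube, 6 mm thick, that runs from the cap 80 mm towards the robot at 161 mm above the bench, then straight down to this tip, over the bearing's path, 99 mm above the bench. It moves with the cap
- blue_cap (a joint): how far the blue can's cap is pressed, m: 0 up, 0.008 fully down; same spring as the red one
- blue_cap_top (a point): centre of the top of the blue can's cap; the same can, cap and spout as the red one but blue
- blue_nozzle (a point): lower tip of the blue can's spout, same make and height as the red one's
- spare_bearing: loose steel ring, 44 mm diameter, 16 mm tall, on the far left of the jig's base; origin at its underside
- grease_tin: loose brass-coloured tin, 48 mm diameter, 50 mm tall, on the far right of the jig's base; origin at its underside
- wrench: loose steel wrench lying on the bench to the right of the jig; origin at its underside
- screwdriver: loose orange-handled screwdriver lying to the left of the jig; origin at its underside
- hammer: loose hammer lying on the right, near the robot; origin at its underside
- jar: clear jar with red lid, 76 mm diameter, 100 mm tall, beyond the jig; origin at its underside
- mug: blue mug, 80 mm diameter, 95 mm tall, beyond the jig; origin at its underside

How it is judged:
By the outcome, as a careful person would: the job done as asked, in the order asked, and still so for the second after the job is handed in, with the robot touching nothing.
It also fails if it takes over 64 s, if anything falls off the work surface, if the arm or the gripper's body presses on something with over 40 N, if the wrist force passes 120 N, or if a joint passes its speed limit or range.

## Robot

A 6-joint arm with a two-finger parallel gripper is mounted at the origin on the work surface. World frame = base frame: x ahead of the robot, y to its left, z up, the work surface at z = 0. Lengths are in mm, angles in rad, forces in N, time in s.
With the tool pointing down it reaches from about 275 to 975 mm from the base axis. Payload 8.4 kg.
Tool frame: the origin (TCP) lies on the centre line of the jaws, within the pads' length; the fingertips stand 19 mm ahead of it and the grasp point (between the pads) is the TCP (robot.tip_reach is the distance from the TCP to the fingertips, in mm); y points along the fingers, z is the direction in which the jaws open and shut, and the axes are right-handed (so a half turn about y gives the same grasp; the last joint's range is limited). The gripper opens to 92 mm and grips with 3 to 60 N. Pads are 20 mm wide; open, the fingers measure 128 mm over their backs; the gripper's body (75 mm by 189 mm) begins 69 mm behind the grasp point.
Start: joints at [1.101, 0.353, 1.633, -0, 1.155, -0.002], TCP at [281.826, 557.855, 233.583] pointing down, gripper open.
Joint ranges: [-2.63, 2.63], [-0.92, 2.1], [0.06, 2.66], [-1.3, 4.44], [0, 2.69], [-3.02, 3.02]. Speed limits (rad/s): [2.22, 2.22, 2.79, 3.14, 3.14, 3.14].

## Interface

Orientations are given as a unit quaternion [w, x, y, z].
In Python, from workcell import robot gives the robot as it stands.
- The arm moves only by the tool send_rows, never from a script. Its argument "steps" is a list that holds one entry, the list of rows, each a list of 7 numbers: the shift along the tool's x, y, z in units of 0.1 m (1.0 is 0.1 m), then the turn, a rotation vector about the tool's x, y, z in units of 120 degrees (1.0 is 120 degrees), then the opening, from -1 (shut) to 1 (fully open), so that 0 is half open. A call has 1 to 12 rows; each row is the pose to reach, as a shift and turn from the pose commanded when the call began, along the tool's axes at that moment; what a row does not reach only later rows make up. A row lasts 1/10 s, in which the tool goes at most 50 mm and 8.59 degrees, less where a joint would pass 70% of its speed; a pose out of reach is approached as far as the arm can. A call with a number of a shift or a turn outside -1 to 1 is refused whole. A call with a gripper value outside its range is refused whole. The fingers move at their own pace and stop on an object; "force" is the grip in N (left out, the last holds). Time passes only in rows, so rows that repeat a pose let the fingers close. It gives the time, the measured TCP pose, the force and the opening at its end, in the units of the state.
- robot.get_obs(): the state, without advancing time (a new reading comes with each control period).
- robot.capture(name): name is "scene" or "top" or "wrist"; returns the picture (384x512x3 uint8, blue, green, red); there is no depth.
- robot.get_calibration(name): a dict with "mtx" (3x3 intrinsics, pixels), "dist" ([k1, k2, p1, p2, k3] as OpenCV has them; the pictures are not rectified), "world_from_camera" (4x4, takes a point from camera to world coordinates); the wrist camera has in their place "T_tool_cam" (4x4, takes a point from camera to tool coordinates, whose origin is the TCP and whose axes are the tool frame's). Camera axes: x right, y up, looking along -z (the intrinsics and any distortion apply to the point x, -y, -z); pixel columns grow to the right and rows downward; lengths in mm; the calibration is good to about 2 mm. A picture is of the moment at which its call begins: read the wrist's pose just before it. get_calibration takes no time and is no camera call.
- robot.sign_off(): hands the job in, once; it reports no verdict.
Trained networks look in the newest picture that a camera, given by its name, has taken for a name from the list of things; names that differ only in an ending like _2 or _b are one class to them, and where a whole thing is asked for, a point or a joint stands for the part that bears it (a point fixed in the world has none). Each returns a list of dicts, best first, with "p" (0 to 1); they miss things now and then, are a little off and sometimes report something else, mostly with a low value. They report only what shows in the picture. A call takes as long as a camera call.
- robot.cut_out(camera, label): "region" (384x512 bool, what is visible of it).
- robot.pinpoint(camera, label): "point" ([x, y, z] in mm, in the coordinates of the camera as it stood for that picture, good to about 4 mm: a listed point, or the origin of a listed thing).
The state is a dict: "clock": time; "joint_positions": joint angles; "qd": joint speeds; "joint_efforts": joint torques, N m; "eef_pos": TCP position; "orientation": TCP orientation; "contact_force": force on the tool from outside, world axes, zero at the start; "wrist_torque": the same for the moment, N m; "grip_width": opening from 0.0 (shut) to 1.0 (fully open).
Only numpy, scipy, OpenCV 4.12 (cv2) and the standard library are available. Lean on these libraries where they do the work, as an engineer would, in place of code of your own. Each camera call takes 0.05 s, during which the arm holds its last target. There are 200 camera calls.

## Working session

There is one attempt and no reset: what is moved stays moved. The work goes in short steps, Python scripts to look and compute and a tool call to move; the robot and the scene stay as the last step left them, time stands still between calls to the robot, and variables do not carry over. Pictures are saved under pics/ and viewed, about 8 in all and at most 12, crops included, and the job is handed in when it is done.

Besides the shell and the picture viewer there is one more tool, called in YAML: its name, and indented under it one key for each argument. send_rows: Moves the arm, as the interface text tells. Shifts and turns lie within -1 to 1; 1 stands for 0.1 m of shift or 120 degrees of turn. Its arguments: {"type":"object","properties":{"steps":{"type":"array"},"force":{"type":"number"}},"required":["steps"]}

```bash
mkdir -p pics
cat > h.py <<'E'
import numpy as np, cv2
from workcell import robot
from scipy.spatial.transform import Rotation as R
def Tool(o=None):
    o=o or robot.get_obs(); q=o["orientation"]; T=np.eye(4)
    T[:3,:3]=R.from_quat([q[1],q[2],q[3],q[0]]).as_matrix(); T[:3,3]=o["eef_pos"]; return T
def W(cam):
    c=robot.get_calibration(cam)
    return np.array(c["world_from_camera"]) if cam!="wrist" else Tool()@np.array(c["T_tool_cam"])
def snap(cam,name):
    M=W(cam); im=np.array(robot.capture(cam)); cv2.imwrite(f"pics/{name}.png",im); return im,M
def find(cam,M,label):
    return [(round(r["p"],2),np.round((M@np.r_[r["point"],1])[:3],1)) for r in robot.pinpoint(cam,label)[:2]]
def proj(cam,M,P):
    c=robot.get_calibration(cam); p=np.linalg.inv(M)@np.r_[P,1]; p=p[:3]*[1,-1,-1]
    return cv2.projectPoints(p[None],np.zeros(3),np.zeros(3),np.array(c["mtx"]),np.array(c["dist"],float))[0].ravel()
def ray(cam,M,uv,z):
    c=robot.get_calibration(cam)
    u=cv2.undistortPoints(np.array([[uv]],float),np.array(c["mtx"]),np.array(c["dist"],float)).ravel()
    d=M[:3,:3]@np.array([u[0],-u[1],-1]); o=M[:3,3]; return o+d*(z-o[2])/d[2]
E
python3 - <<'E'
from h import *
o=robot.get_obs(); print(o["clock"],o["eef_pos"],o["orientation"],o["grip_width"],o["contact_force"])
for cam in ["scene","top"]:
    im,M=snap(cam,cam+"0"); print(cam,M[:3,3])
    for l in ["jig","sled_knob","bearing","red_can","red_cap_top","red_nozzle","blue_cap_top","blue_nozzle"]:
        print(l,find(cam,M,l))
print(robot.get_calibration("wrist")["T_tool_cam"], Tool()[:3,:3].round(3))
a=cv2.imread("pics/scene0.png");b=cv2.imread("pics/top0.png")
E
```

```text
0.0 [281.62140432 557.44985431 232.8899596 ] [-0.68739964  0.68831154 -0.16398082  0.16376581] 1.0020949138277515 [-0.73599309 -0.27775519 -0.4430224 ]
scene [1491.14479508   91.76938499  856.10953858]
jig [(0.96, array([530.5, -30.3,   2. ]))]
sled_knob [(0.74, array([451.6,  94.4,  97.3])), (0.63, array([620. , 124.7,  13.4]))]
bearing [(0.77, array([542.8,  87.3,  63. ]))]
red_can [(0.87, array([603.9, -97.2,  14. ])), (0.7, array([ 594. , -203.1,   11.8]))]
red_cap_top [(0.72, array([605.1, -95.8, 173.7]))]
red_nozzle [(0.66, array([527.9, -91.7,  97.4]))]
blue_cap_top [(0.15, array([529.3, -29.7,   2.5]))]
blue_nozzle [(0.5, array([534.8,  17.1,  97.1])), (0.33, array([613.2,   6.9, 175. ]))]
top [ 362.00680395   11.83752097 1330.53221528]
jig [(0.63, array([532.7, -29.2,   1.2]))]
sled_knob []
bearing [(0.97, array([539.8,  88.6,  61.4]))]
red_can [(0.85, array([601.8, -95.4,   8. ]))]
red_cap_top [(0.55, array([603.5, -91.9, 175.4]))]
red_nozzle [(0.67, array([522.7, -87.4,  99.6]))]
blue_cap_top [(0.72, array([615.7,   9.1, 173.1])), (0.57, array([534. ,  13. ,  95.4]))]
blue_nozzle [(0.74, array([532.3,  11.9,  96.5]))]
[[-1.21914344e-03 -9.61659771e-01 -2.74242591e-01 -7.78719356e+01]
 [ 3.00448241e-04  2.74242430e-01 -9.61660543e-01 -1.51575685e+02]
 [ 9.99999212e-01 -1.25479784e-03 -4.54118717e-05  1.50962931e+00]
 [ 0.00000000e+00  0.00000000e+00  0.00000000e+00  1.00000000e+00]] [[ 0.893  0.     0.451]
 [-0.451 -0.     0.893]
 [ 0.    -1.    -0.   ]]
```

View pics/top0.png

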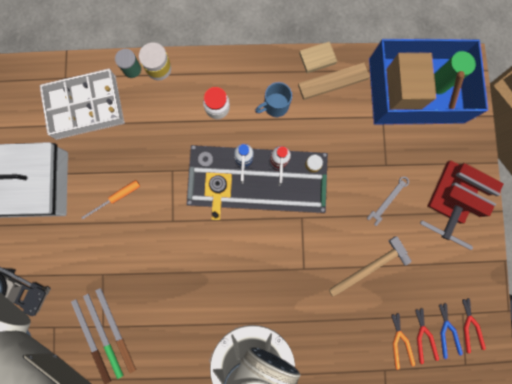

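View pics/scene0.png

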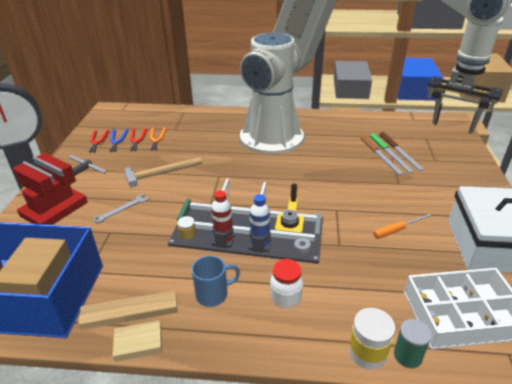

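The pictures match the networks' output. In the top view the red can is at (282,155), the blue at (244,152) and the yellow sled at (217,185) on the grey-stop side. The blue spout comes first and the jig yaw is about -4°. I'll go up to a wrist view over the jig.

send_rows:
  steps:
    - [[1,-1,-1,0,-0.19,0,1],[1,-1,-1,0,-0.19,0,1],[1,-1,-1,0,-0.19,0,1],[1,-1,-1,0,-0.19,0,1],[1,-1,-1,0,-0.19,0,1]]

```text
clock: 1.4
eef_pos: [327.2, 422.7, 335.9]
orientation: [0.708, -0.706, 0.026, -0.027]
contact_force: [-0.2, 0.5, -0.3]
grip_width: 1.002
```

send_rows:
  steps:
    - [[0.38,0,-1,0,0,0,1],[0.38,0,-1,0,0,0,1],[0.38,0,-1,0,0,0,1]]

```text
clock: 1.7
eef_pos: [357.1, 318.4, 332.3]
orientation: [-0.706, 0.707, -0.026, 0.026]
contact_force: [-1.3, 0.1, -0.1]
grip_width: 1.0
```

send_rows:
  steps:
    - [[0.38,0,-1,0,0,0,1],[0.38,0,-1,0,0,0,1],[0.38,0,-1,0,0,0,1]]

```text
clock: 2.0
eef_pos: [388.5, 216.3, 332.6]
orientation: [-0.706, 0.707, -0.027, 0.026]
contact_force: [0.4, 0.1, 0.4]
grip_width: 0.999
```

send_rows:
  steps:
    - [[0.38,0,-1,0,0,0,1],[0.38,0,-1,0,0,0,1],[0.38,0,-1,0,0,0,1]]

```text
clock: 2.3
eef_pos: [420.0, 114.1, 332.8]
orientation: [-0.706, 0.707, -0.026, 0.026]
contact_force: [-0.2, -0.3, -0.7]
grip_width: 1.002
```

send_rows:
  steps:
    - [[0.38,0,-1,0,0,0,1],[0.38,0,-1,0,0,0,1],[0.38,0,-1,0,0,0,1],[0.38,0,-1,0,0,0,1],[0.38,0,-1,0,0,0,1]]

```text
clock: 2.8
eef_pos: [449.7, 15.6, 333.0]
orientation: [0.707, -0.706, 0.025, -0.024]
contact_force: [0.3, -0.1, 0.3]
grip_width: 1.0
```

Run:
```python
from h import *
o=robot.get_obs(); print(o["clock"],o["eef_pos"],Tool(o)[:3,:3].round(4).tolist(),o["contact_force"])
im,M=snap("wrist","w1")
for l in ["jig","sled_knob","bearing","red_can","red_cap_top","red_nozzle","blue_cap_top","blue_nozzle"]:
    r=find("wrist",M,l); print(l,r, [proj("wrist",M,x[1]).round(0).tolist() for x in r])
```

```text
2.8 [449.70786568  15.56028781 333.03468935] [[0.9976, -0.001, 0.0699], [-0.0699, 0.001, 0.9976], [-0.0011, -1.0, 0.0009]] [ 0.3410067  -0.08254747  0.30202121]
jig [(0.83, array([533.3, -24.9,   0. ]))] [[237.0, 209.0]]
sled_knob [(0.75, array([444.5,  93.8,  98.2]))] [[327.0, 157.0]]
bearing [(0.42, array([529.3, -88.6,  99.9]))] [[180.0, 236.0]]
red_can [(0.59, array([601.5, -91.3,  11.6]))] [[198.0, 257.0]]
red_cap_top [(0.63, array([607.1, -90.3, 174.5])), (0.41, array([621.1, 129.6,  12.3]))] [[172.0, 331.0], [342.0, 259.0]]
red_nozzle [(0.93, array([530.1, -87.5, 100.6]))] [[181.0, 237.0]]
blue_cap_top [(0.79, array([611. ,  15. , 169.9]))] [[270.0, 325.0]]
blue_nozzle [(0.74, array([533.2,  21.8,  93.3]))] [[270.0, 231.0]]
```

View pics/w1.png

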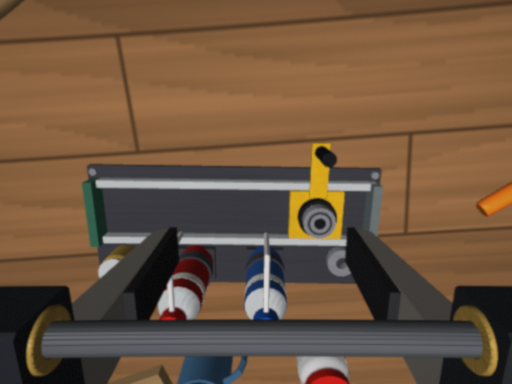

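The wrist view shows the knob top at about (328,158), the bearing at (319,217), the red tip at (181,237) and the blue tip at (267,233). Next I'll refine these by ray casting.

Run:
```python
from h import *
M=W("wrist"); print(robot.get_calibration("wrist")["mtx"])
r=lambda n,uv,z: print(n,ray("wrist",M,uv,z).round(1))
r("knobtop",(328,158),98); r("bearing",(319,217),63); r("redtip",(181,237),99);r("bluetip",(267,233),99)
r("seat", (318,212),45)
robot.capture("wrist")
for lab in ["bearing","sled_knob"]:
  for q in robot.cut_out("wrist",lab)[:1]:
    y,x=np.nonzero(q["region"]); print(lab,q["p"],x.min(),x.max(),y.min(),y.max(),x.mean(),y.mean())
im=cv2.imread("pics/w1.png")
g=cv2.cvtColor(im,cv2.COLOR_BGR2GRAY)
# rail tops: bright columns
for lo,hi in [(176,196),(232,250)]:
  pts=[]
  for c in list(range(110,165,5))+list(range(200,245,5)):
    col=g[lo:hi,c].astype(float); k=col>140
    if k.sum()>2: pts.append(ray("wrist",M,(c,(np.arange(lo,hi)[k]).mean()),30))
  pts=np.array(pts); p=np.polyfit(pts[:,1],pts[:,0],1); print("yaw deg",np.degrees(np.arctan(p[0])),len(pts),np.std(pts[:,0]-np.polyval(p,pts[:,1])))
# projection when gripping knob: TCP at (450,-85,80)
T=Tool(); T[:3,3]=[444,-80,82]; M2=T@np.array(robot.get_calibration("wrist")["T_tool_cam"])
print(proj("wrist",M2,[529,-88,99]),proj("wrist",M2,[535,-88,63]))
```

```text
[[336.81804232   0.         261.57551956]
 [  0.         336.81804232 193.1847166 ]
 [  0.           0.           1.        ]]
knobtop [445.8  93.3  98. ]
bearing [530.9  86.9  63. ]
redtip [532.  -89.5  99. ]
bluetip [534.   16.8  99. ]
seat [530.2  88.5  45. ]
bearing 0.88 289 344 143 238 317.5972023979446 201.1321724236369
sled_knob 0.76 289 344 143 238 317.68141346688924 200.87618252643296
yaw deg 4.535303124025175 20 0.2247237708961579
yaw deg 4.590371247778393 16 0.19626238545826072
[254.32253657 427.62810383] [256.25145324 379.59226084]
```

send_rows:
  steps:
    - [[-0.08,0.4,0.77,0,0.0045,0,1],[-0.08,1,0.77,0,0.0045,0,1],[-0.08,1,0.77,0,0.0045,0,1],[-0.08,1,0.77,0,0.0045,0,1]]

```text
clock: 3.8
eef_pos: [444.5, 91.8, 230.2]
orientation: [-0.706, 0.707, -0.03, 0.025]
contact_force: [0.2, 0.7, 0.3]
grip_width: 0.998
```

send_rows:
  steps:
    - [[0,0.5,0,0,0,0,1],[0,0.9,0,0,0,0,1],[0,0.9,0,0,0,0,1],[0,0.9,0,0,0,0,1]]

```text
clock: 4.2
eef_pos: [448.0, 90.9, 145.1]
orientation: [-0.707, 0.707, -0.028, 0.028]
contact_force: [-0.6, 0.1, 0.9]
grip_width: 1.001
```

Run:
```python
from h import *
im,M=snap("wrist","w2"); print(find("wrist",M,"sled_knob"),Tool()[:3].round(4).tolist())
```

```text
[(0.9, array([444.7,  93.9,  97.7]))] [[0.9968, 0.0035, 0.0796, 449.0069], [-0.0796, 0.0006, 0.9968, 91.2468], [0.0035, -1.0, 0.0009, 146.1343]]
```

View pics/w2.png

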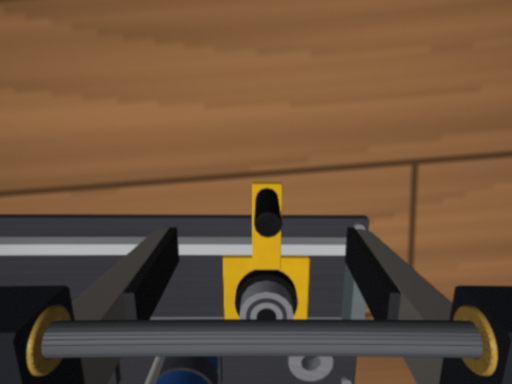

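The knob top is at about (267,219), centred between the open fingers. I'll descend and grip.

send_rows:
  steps:
    - [[-0.02,0.4,0.025,0,0,0,1],[-0.02,0.63,0.025,0,0,0,1],[-0.02,0.63,0.025,0,0,0,1],[-0.02,0.63,0.025,0,0,0,-1],[-0.02,0.63,0.025,0,0,0,-1],[-0.02,0.63,0.025,0,0,0,-1],[-0.02,0.63,0.025,0,0,0,-1],[-0.02,0.63,0.025,0,0,0,-1],[-0.02,0.63,0.025,0,0,0,-1],[-0.02,0.63,0.025,0,0,0,-1]]
  force: 25

```text
clock: 5.3
eef_pos: [445.3, 93.9, 80.6]
orientation: [-0.707, 0.707, -0.028, 0.028]
contact_force: [0.4, 0.3, -0.1]
grip_width: 0.415
```

Run:
```python
from h import *
o=robot.get_obs(); print(o["clock"],o["grip_width"],o["contact_force"].round(1),Tool(o)[:3].round(4).tolist())
for cam in ["scene","top"]:
    im,M=snap(cam,cam+"1")
    for l in ["sled_knob","bearing","red_nozzle","blue_nozzle"]: print(cam,l,find(cam,M,l))
```

```text
5.3 0.41538147400511016 [ 0.4  0.3 -0.1] [[0.9969, -0.0, 0.0792, 445.2981], [-0.0792, -0.0, 0.9969, 93.8858], [-0.0, -1.0, -0.0, 80.6403]]
scene sled_knob [(0.93, array([448.4,  94.1,  98.3]))]
scene bearing [(0.69, array([544.9,  86.8,  60.7]))]
scene red_nozzle [(0.51, array([526.5, -92.5,  98.2])), (0.19, array([618.1, 122.1,  15. ]))]
scene blue_nozzle [(0.7, array([534.7,  16.9,  99.2]))]
top sled_knob [(0.24, array([518.9, -87.3,  96.1]))]
top bearing [(0.45, array([538.5,  88.9,  64.1]))]
top red_nozzle [(0.74, array([522.1, -88. ,  99.6]))]
top blue_nozzle [(0.47, array([535.5,  13.3,  93.2])), (0.36, array([ 591.7, -202.1,   10.9]))]
```

Still closing, so I'll hold the pose.

send_rows:
  steps:
    - [[0,0,0,0,0,0,-1],[0,0,0,0,0,0,-1],[0,0,0,0,0,0,-1],[0,0,0,0,0,0,-1],[0,0,0,0,0,0,-1],[0,0,0,0,0,0,-1]]
  force: 25

```text
clock: 6.4
eef_pos: [445.2, 93.9, 80.5]
orientation: [0.707, -0.707, 0.028, -0.028]
contact_force: [0.2, 1.3, -2.4]
grip_width: 0.191
```

Gripped: 0.191 × 92 = 17.6 mm. Now I'll slide about 172 mm in two stages.

send_rows:
  steps:
    - [[0,0,-0.15,0,0,0,-1],[0,0,-0.35,0,0,0,-1],[0,0,-0.6,0,0,0,-1],[0,0,-0.85,0,0,0,-1],[0,0,-1,0,0,0,-1]]

```text
clock: 6.9
eef_pos: [436.9, -6.9, 80.5]
orientation: [0.707, -0.707, 0.028, -0.028]
contact_force: [0.5, 2.7, -1.6]
grip_width: 0.188
```

send_rows:
  steps:
    - [[0,0,-0.25,0,0,0,-1],[0,0,-0.5,0,0,0,-1],[0,0,-0.65,0,0,0,-1],[0,0,-0.72,0,0,0,-1],[0,0,-0.72,0,0,0,-1],[0,0,-0.72,0,0,0,-1]]

```text
clock: 7.5
eef_pos: [431.0, -77.3, 80.5]
orientation: [-0.707, 0.707, -0.029, 0.028]
contact_force: [-4.7, 0.3, 2.5]
grip_width: 0.187
```

Run:
```python
from h import *
T=Tool(); print(T[:3].round(4).tolist())
y=np.array([.0793,.9969]); print("s tcp",y@T[:2,3])
out=[]
for cam in ["scene","top","wrist"]:
    im,M=snap(cam,cam+"3"); c=cv2.resize(im[150:300,150:350] if cam=="scene" else im[110:260,150:350] if cam=="top" else im,(400,300),interpolation=cv2.INTER_CUBIC); out.append(c)
    for l in ["bearing","red_nozzle","red_cap_top"]: 
        for p,x in find(cam,M,l): print(cam,l,p,x,"s",round(y@x[:2],1))
cv2.imwrite("pics/m3.png",np.hstack(out[:2]));
```

```text
[[0.9969, -0.0013, 0.0793, 431.0133], [-0.0793, 0.0, 0.9969, -77.3141], [-0.0013, -1.0, -0.0001, 80.5099]]
s tcp -42.89507526115982
scene bearing 0.71 [527.5 -86.3  62.1] s -44.2
scene red_nozzle 0.71 [526.7 -92.5  98.1] s -50.4
scene red_nozzle 0.17 [ 792.3 -101.8   -3.7] s -38.7
scene red_cap_top 0.5 [601.6 -93.  174.5] s -45.0
scene red_cap_top 0.2 [601.2 -95.2  13. ] s -47.2
top bearing 0.52 [524.1 -80.7  63.4] s -38.9
top red_nozzle 0.64 [520.1 -87.4 102.6] s -45.9
top red_cap_top 0.6 [606.9 -96.2 173.4] s -47.8
```

View pics/m3.png

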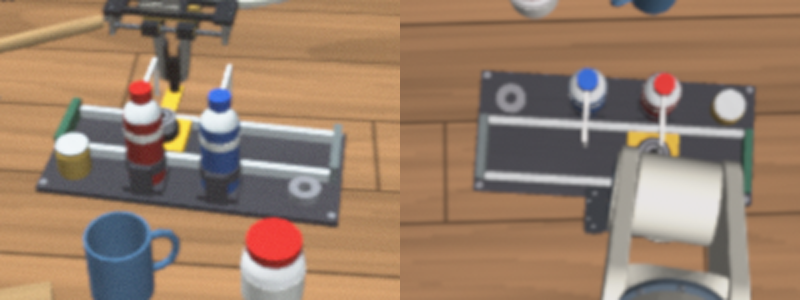

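The sled is still about 5–6 mm short on the differential measurement. I'll move 5 mm more, then release, rise, and measure from the wrist camera in the tip's plane.

send_rows:
  steps:
    - [[0,0,-0.03,0,0,0,-1],[0,0,-0.05,0,0,0,-1],[0,0,-0.05,0,0,0,-1],[0,0,-0.05,0,0,0,0],[0,0,-0.05,0,0,0,0],[0,0,-0.05,0,0,0,0],[0,0,-0.05,0,0,0,0],[0,0,-0.05,0,0,0,0],[0,0,-0.05,0,0,0,0]]

```text
clock: 9.0
eef_pos: [431.4, -82.5, 80.6]
orientation: [-0.707, 0.707, -0.028, 0.028]
contact_force: [-1.2, 0.0, 0.7]
grip_width: 0.496
```

send_rows:
  steps:
    - [[0,-0.3,0,0,0,0,0],[0,-0.7,0,0,0,0,0],[0,-1,0,0,0,0,0],[0,-1,0,0,0,0,0]]

```text
clock: 9.4
eef_pos: [433.7, -83.1, 184.2]
orientation: [-0.706, 0.707, -0.026, 0.03]
contact_force: [0.2, 0.8, -0.7]
grip_width: 0.5
```

send_rows:
  steps:
    - [[0,-0.3,0,0,0,0,0],[0,-0.6,0,0,0,0,0],[0,-0.8,0,0,0,0,0],[0,-0.8,0,0,0,0,0],[0,-0.8,0,0,0,0,0]]

```text
clock: 9.9
eef_pos: [431.0, -82.5, 259.6]
orientation: [0.707, -0.707, 0.028, -0.028]
contact_force: [0.0, -0.5, -0.8]
grip_width: 0.499
```

Run:
```python
from h import *
T=Tool(); print(T[:3].round(4).tolist())
y=np.array([.0793,.9969])
im,M=snap("wrist","w4")
for l in ["bearing","red_nozzle","red_cap_top","sled_knob"]: 
    for p,x in find("wrist",M,l): print(l,p,x,"s",round(y@x[:2],1),proj("wrist",M,x).round(1))
c=im[130:330,160:360]; cv2.imwrite("pics/w4c.png",cv2.resize(c,(600,600),interpolation=cv2.INTER_CUBIC))
```

```text
[[0.9969, -0.0005, 0.0792, 430.9728], [-0.0792, 0.0001, 0.9969, -82.5141], [-0.0005, -1.0, 0.0, 259.6475]]
bearing 0.96 [523.8 -89.5  65.9] s -47.7 [260.4 254.8]
red_nozzle 0.7 [528.1 -85.4 102.1] s -43.3 [264.6 274.3]
sled_knob 0.84 [433.7 -81.8  98.3] s -47.2 [260.9 184. ]
```

View pics/w4c.png

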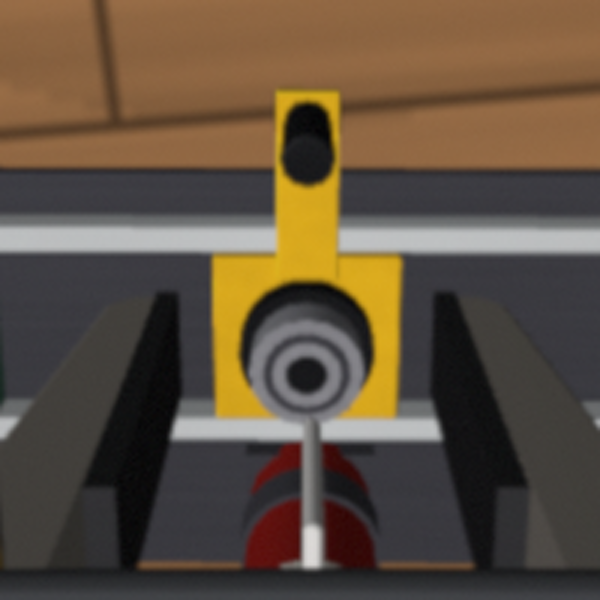

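This view shows the bearing centre at column 261.8, the knob at 262.3 and the red tip at about 263.7. The bearing is therefore about 2 mm too far towards -y. I'll regrip, move it back 2 mm and check again.

send_rows:
  steps:
    - [[0,0.4,0,0,0,0,0],[0,0.8,0,0,0,0,0],[0,0.8,0,0,0,0,0],[0,0.8,0,0,0,0,0]]

```text
clock: 10.55
eef_pos: [430.9, -82.5, 180.5]
orientation: [0.707, -0.706, 0.029, -0.027]
contact_force: [-0.6, 0.1, 2.0]
grip_width: 0.496
```

send_rows:
  steps:
    - [[0,0.3,0,0,0,0,0],[0,0.7,0,0,0,0,0],[0,0.98,0,0,0,0,0],[0,0.98,0,0,0,0,0],[0,0.98,0,0,0,0,-1],[0,0.98,0,0,0,0,-1],[0,0.98,0,0,0,0,-1],[0,0.98,0,0,0,0,-1],[0,0.98,0,0,0,0,-1],[0,0.98,0,0,0,0,-1],[0,0.98,0,0,0,0,-1],[0,0.98,0,0,0,0,-1]]
  force: 20

```text
clock: 11.75
eef_pos: [432.3, -82.7, 83.8]
orientation: [-0.706, 0.707, -0.027, 0.029]
contact_force: [-1.3, 0.5, 10.1]
grip_width: 0.191
```

send_rows:
  steps:
    - [[0,0,0,0,0,0,-1],[0,0,0.01,0,0,0,-1],[0,0,0.02,0,0,0,-1],[0,0,0.02,0,0,0,-1],[0,0,0.02,0,0,0,-1]]

```text
clock: 12.25
eef_pos: [432.5, -80.8, 83.8]
orientation: [-0.706, 0.707, -0.027, 0.029]
contact_force: [-2.3, -0.4, 9.4]
grip_width: 0.192
```

send_rows:
  steps:
    - [[0,0,0,0,0,0,0],[0,0,0,0,0,0,0],[0,0,0,0,0,0,0],[0,0,0,0,0,0,0],[0,0,0,0,0,0,0],[0,0,0,0,0,0,0]]

```text
clock: 12.85
eef_pos: [431.4, -80.5, 82.5]
orientation: [0.707, -0.707, 0.028, -0.028]
contact_force: [-1.1, -0.4, -0.2]
grip_width: 0.497
```

send_rows:
  steps:
    - [[0,-0.3,0,0,0,0,0],[0,-0.7,0,0,0,0,0],[0,-1,0,0,0,0,0],[0,-1,0,0,0,0,0]]

```text
clock: 13.25
eef_pos: [433.8, -81.0, 186.2]
orientation: [-0.706, 0.707, -0.026, 0.03]
contact_force: [1.0, -0.1, -1.2]
grip_width: 0.497
```

send_rows:
  steps:
    - [[0,-0.3,0,0,0,0,0],[0,-0.6,0,0,0,0,0],[0,-0.8,0,0,0,0,0],[0,-0.8,0,0,0,0,0],[0,-0.8,0,0,0,0,0]]

```text
clock: 13.75
eef_pos: [431.1, -80.5, 261.6]
orientation: [0.707, -0.707, 0.028, -0.028]
contact_force: [-0.4, -0.1, -0.2]
grip_width: 0.502
```

Run:
```python
from h import *
T=Tool(); print(T[:3].round(4).tolist())
y=np.array([.0793,.9969])
im,M=snap("wrist","w5")
for l in ["bearing","red_nozzle","red_cap_top","sled_knob"]: 
    for p,x in find("wrist",M,l): print(l,p,x,"s",round(y@x[:2],1),proj("wrist",M,x).round(1))
c=im[200:300,210:310]; cv2.imwrite("pics/w5c.png",cv2.resize(c,(600,600),interpolation=cv2.INTER_CUBIC))
```

```text
[[0.9969, -0.0006, 0.0792, 431.0942], [-0.0792, 0.0001, 0.9969, -80.4966], [-0.0006, -1.0, 0.0, 261.5998]]
bearing 0.89 [523.9 -83.5  66.6] s -41.7 [263.9 254.1]
red_nozzle 0.68 [527.  -87.4 102.1] s -45.3 [260.6 272.6]
sled_knob 0.69 [431.2 -81.   98.4] s -46.6 [259.4 181. ]
```

View pics/w5c.png

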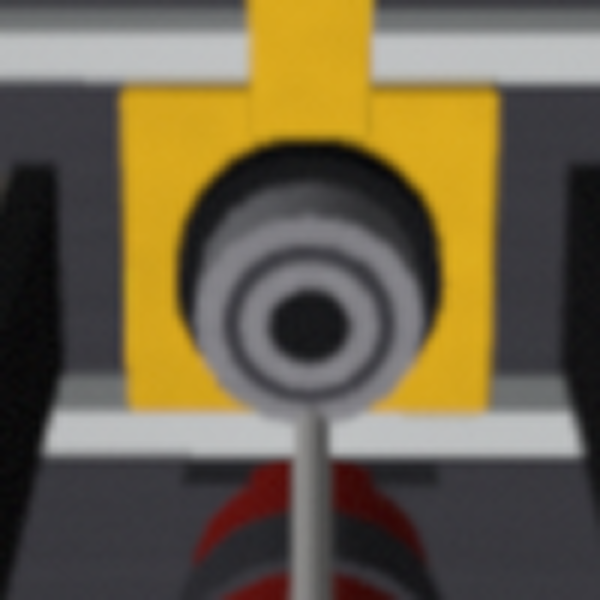

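The bearing (column 310 of 600) and the spout (311.5) coincide to within about 0.3 mm. Now I'll close the fingers and move over the cap.

send_rows:
  steps:
    - [[0.3,0,0,0,0,0,-1],[0.6,0,0,0,0,0,-1],[0.9,0,0,0,0,0,-1],[0.9,0,0,0,0,0,-1]]

```text
clock: 14.4
eef_pos: [523.9, -87.9, 261.8]
orientation: [0.707, -0.707, 0.028, -0.028]
contact_force: [0.8, 0.2, 0.2]
grip_width: 0.177
```

send_rows:
  steps:
    - [[0.3,0,0,0,0,0,-1],[0.6,0,0,0,0,0,-1],[0.83,0,0,0,0,0,-1],[0.83,0,0,0,0,0,-1],[0.83,0,0,0,0,0,-1],[0.83,0,0,0,0,0,-1],[0.83,0.2,0,0,0,0,-1],[0.83,0.4,0,0,0,0,-1],[0.83,0.4,0,0,0,0,-1],[0.83,0.4,0,0,0,0,-1]]

```text
clock: 15.4
eef_pos: [603.2, -94.2, 223.0]
orientation: [0.707, -0.707, 0.028, -0.028]
contact_force: [-0.3, -0.4, -0.5]
grip_width: 0.008
```

Run:
```python
from h import *
o=robot.get_obs(); print(o["clock"],o["grip_width"],o["contact_force"].round(2),Tool(o)[:3].round(4).tolist())
out=[]
for cam in ["scene"]:
    im,M=snap(cam,cam+"6")
    for l in ["red_cap_top","bearing","red_nozzle"]: print(cam,l,find(cam,M,l))
    u=proj(cam,M,Tool()[:3,3]-[0,0,19]); print(u)
    cv2.imwrite("pics/s6c.png",cv2.resize(im[100:250,150:350],(800,600),interpolation=cv2.INTER_CUBIC))
```

```text
15.4 0.008056721819557987 [-0.28 -0.43 -0.47] [[0.9969, -0.0006, 0.0793, 603.1672], [-0.0793, 0.0001, 0.9969, -94.2328], [-0.0006, -1.0, 0.0, 222.9846]]
scene red_cap_top [(0.51, array([606.3, -96.6, 172.7])), (0.2, array([ 595.1, -200.6,   11. ]))]
scene bearing [(0.73, array([436.2, -83.1,  97.3])), (0.69, array([527.5, -91.9,  62.4]))]
scene red_nozzle [(0.51, array([525.6, -92.6,  96.3]))]
[219.48369257 183.34275217]
```

View pics/s6c.png

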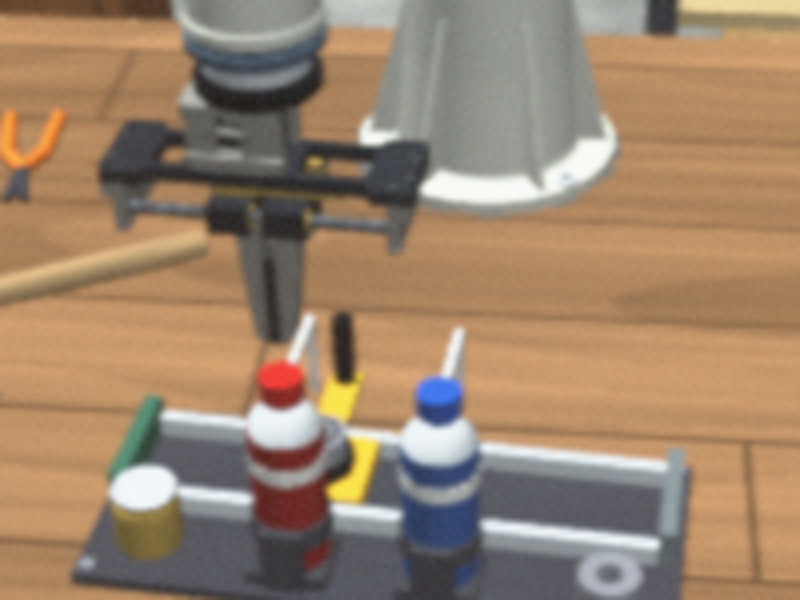

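The closed fingertips at (275,335) in the crop are directly over the red cap at (282,378). I'll descend and press gently while watching the force.

send_rows:
  steps:
    - [[0,0.15,0,0,0,0,-1],[0,0.27,0,0,0,0,-1],[0,0.27,0,0,0,0,-1],[0,0.27,0,0,0,0,-1]]

```text
clock: 16.0
eef_pos: [603.5, -94.2, 194.8]
orientation: [0.707, -0.706, 0.029, -0.027]
contact_force: [0.2, 0.5, 0.7]
grip_width: 0.0
```

send_rows:
  steps:
    - [[0,0.02,0,0,0,0,-1],[0,0.04,0,0,0,0,-1],[0,0.06,0,0,0,0,-1],[0,0.08,0,0,0,0,-1],[0,0.08,0,0,0,0,-1],[0,0.08,0,0,0,0,-1]]

```text
clock: 16.6
eef_pos: [604.0, -94.3, 188.3]
orientation: [-0.707, 0.707, -0.028, 0.028]
contact_force: [-1.9, 0.6, 7.6]
grip_width: 0.007
```

send_rows:
  steps:
    - [[0,0.01,0,0,0,0,-1],[0,0.025,0,0,0,0,-1],[0,0.035,0,0,0,0,-1],[0,0.035,0,0,0,0,-1],[0,0.035,0,0,0,0,-1]]

```text
clock: 17.1
eef_pos: [604.1, -94.3, 185.4]
orientation: [-0.707, 0.707, -0.028, 0.028]
contact_force: [-3.7, 0.7, 10.8]
grip_width: 0.006
```

send_rows:
  steps:
    - [[0,0.01,0,0,0,0,-1],[0,0.01,0,0,0,0,-1],[0,0.01,0,0,0,0,-1]]

```text
clock: 17.4
eef_pos: [604.1, -94.3, 185.3]
orientation: [-0.707, 0.707, -0.028, 0.028]
contact_force: [-7.8, 1.0, 18.6]
grip_width: 0.002
```

The cap has bottomed: another 1 mm of command moved it 0 mm and the force rose from 10.8 to 18.6 N. I'll release straight up.

send_rows:
  steps:
    - [[0,-0.1,0,0,0,0,-1],[0,-0.3,0,0,0,0,-1],[0,-0.6,0,0,0,0,-1],[0,-0.8,0,0,0,0,-1],[0,-0.8,0,0,0,0,-1]]

```text
clock: 17.9
eef_pos: [605.5, -94.5, 266.0]
orientation: [-0.706, 0.707, -0.026, 0.03]
contact_force: [0.3, -0.4, 0.4]
grip_width: 0.005
```

send_rows:
  steps:
    - [[-0.3,0,0,0,0,0,0],[-0.6,0,0,0,0,0,0],[-0.9,0,0,0,0,0,0],[-0.9,0,0,0,0,0,0]]

```text
clock: 18.3
eef_pos: [510.4, -86.7, 261.6]
orientation: [0.707, -0.706, 0.029, -0.027]
contact_force: [-0.6, -0.0, -0.0]
grip_width: 0.33
```

send_rows:
  steps:
    - [[-0.3,0,0,0,0,0,0],[-0.6,0,0,0,0,0,0],[-0.83,0,0,0,0,0,0],[-0.83,0,0,0,0,0,0],[-0.83,0,0,0,0,0,0]]

```text
clock: 18.8
eef_pos: [432.3, -80.7, 263.0]
orientation: [-0.707, 0.707, -0.028, 0.028]
contact_force: [0.4, -0.0, -0.1]
grip_width: 0.5
```

Run:
```python
from h import *
o=robot.get_obs(); print(o["clock"],o["grip_width"],o["contact_force"].round(2),Tool(o)[:3].round(4).tolist())
im,M=snap("wrist","w7")
for l in ["sled_knob","bearing"]: print(l,find("wrist",M,l))
im,M=snap("scene","s7"); print(find("scene",M,"red_cap_top"))
a=cv2.cvtColor(im,cv2.COLOR_BGR2GRAY)[180:260,195:320]; b=cv2.imread("pics/scene6.png",0)[180:260,195:320]
print("diff vs before press",cv2.phaseCorrelate(a[:20,20:35].astype(float),b[:20,20:35].astype(float)), np.abs(a.astype(int)-b).mean())
w=cv2.imread("pics/w5.png",0)[130:310,190:330]; v=cv2.imread("pics/w7.png",0)[130:310,190:330]; print(cv2.phaseCorrelate(w.astype(float),v.astype(float)))
```

```text
18.8 0.49998190005295345 [ 0.39 -0.01 -0.09] [[0.9968, 0.0009, 0.0793, 432.331], [-0.0793, -0.0001, 0.9968, -80.6874], [0.0009, -1.0, -0.0001, 262.9678]]
sled_knob [(0.68, array([431.8, -79.4, 100. ]))]
bearing [(0.56, array([521.3, -86.7,  63. ]))]
[(0.48, array([607.8, -96.8, 172.6]))]
diff vs before press ((0.43231295822220783, 0.3667425570348062), 0.5340306036309466) 2.0977
((0.15578184068236567, -1.1597163807464028), 1.1944102665615055)
```

The cap is back up and the sled is unmoved. I'll regrip and run on towards the green stop, about 90 mm to go.

send_rows:
  steps:
    - [[0,0.4,0,0,0,0,0],[0,0.82,0,0,0,0,0],[0,0.82,0,0,0,0,0],[0,0.82,0,0,0,0,0]]

```text
clock: 19.45
eef_pos: [431.5, -80.5, 181.3]
orientation: [0.707, -0.706, 0.029, -0.027]
contact_force: [0.7, -0.1, -0.3]
grip_width: 0.502
```

send_rows:
  steps:
    - [[0,0.3,0,0,0,0,0],[0,0.7,0,0,0,0,0],[0,0.98,0,0,0,0,0],[0,0.98,0,0,0,0,0],[0,0.98,0,0,0,0,0],[0,0.98,0,0,0,0,-1],[0,0.98,0,0,0,0,-1],[0,0.98,0,0,0,0,-1],[0,0.98,0,0,0,0,-1],[0,0.98,0,0,0,0,-1],[0,0.98,0,0,0,0,-1],[0,0.98,0,0,0,0,-1]]
  force: 20

```text
clock: 20.65
eef_pos: [431.9, -80.7, 83.8]
orientation: [-0.706, 0.707, -0.028, 0.028]
contact_force: [-1.1, 0.5, 8.8]
grip_width: 0.19
```

send_rows:
  steps:
    - [[0,0,0,0,0,0,-1],[0,0,-0.15,0,0,0,-1],[0,0,-0.35,0,0,0,-1],[0,0,-0.55,0,0,0,-1],[0,0,-0.7,0,0,0,-1],[0,0,-0.78,0,0,0,-1],[0,0,-0.82,0,0,0,-1],[0,0,-0.82,0,0,0,-1]]

```text
clock: 21.45
eef_pos: [425.1, -163.1, 83.8]
orientation: [-0.706, 0.707, -0.028, 0.028]
contact_force: [-3.1, -1.4, 9.5]
grip_width: 0.191
```

send_rows:
  steps:
    - [[0,0,-0.02,0,0,0,-1],[0,0,-0.04,0,0,0,-1],[0,0,-0.06,0,0,0,-1],[0,0,-0.06,0,0,0,-1],[0,0,-0.06,0,0,0,-1]]

```text
clock: 21.95
eef_pos: [424.6, -168.6, 83.8]
orientation: [-0.706, 0.707, -0.028, 0.028]
contact_force: [-3.4, -0.9, 9.7]
grip_width: 0.189
```

send_rows:
  steps:
    - [[0,0,-0.015,0,0,0,-1],[0,0,-0.03,0,0,0,-1],[0,0,-0.03,0,0,0,-1]]

```text
clock: 22.25
eef_pos: [424.4, -171.4, 83.8]
orientation: [-0.707, 0.707, -0.028, 0.028]
contact_force: [-2.5, 1.4, 9.6]
grip_width: 0.188
```

send_rows:
  steps:
    - [[0,0,-0.02,0,0,0,-1],[0,0,-0.03,0,0,0,-1],[0,0,-0.03,0,0,0,-1]]

```text
clock: 22.55
eef_pos: [424.2, -171.8, 83.7]
orientation: [0.708, -0.705, 0.029, -0.029]
contact_force: [1.9, 20.5, 13.8]
grip_width: 0.191
```

send_rows:
  steps:
    - [[0,0,-0.02,0,0,0,-1],[0,0,-0.02,0,0,0,-1],[0,0,-0.02,0,0,0,-1]]

```text
clock: 22.85
eef_pos: [424.1, -172.0, 83.6]
orientation: [0.709, -0.704, 0.029, -0.029]
contact_force: [6.4, 33.6, 13.7]
grip_width: 0.184
```

Firmly against the stop: 33 N reaction and no motion. I'll ease off, open and lift clear.

send_rows:
  steps:
    - [[0,0,0.02,0,0,0,-1],[0,0,0.035,0,0,0,-1],[0,0,0.035,0,0,0,0],[0,0,0.035,0,0,0,0],[0,0,0.035,0,0,0,0],[0,0,0.035,0,0,0,0],[0,0,0.035,0,0,0,0],[0,0,0.035,0,0,0,0]]

```text
clock: 23.65
eef_pos: [424.0, -172.9, 83.0]
orientation: [0.707, -0.707, 0.028, -0.028]
contact_force: [-0.3, 0.8, 0.0]
grip_width: 0.503
```

send_rows:
  steps:
    - [[0,-0.3,0,0,0,0,0],[0,-0.7,0,0,0,0,0],[0,-1,0,0,0,0,0],[0,-1,0,0,0,0,0]]

```text
clock: 24.05
eef_pos: [426.4, -173.7, 186.7]
orientation: [-0.706, 0.707, -0.026, 0.03]
contact_force: [-0.5, -0.7, 0.2]
grip_width: 0.495
```

send_rows:
  steps:
    - [[0,-0.3,0,0,0,0,0],[0,-0.6,0,0,0,0,0],[0,-1,0,0,0,0,0],[0,-1,0,0,0,0,0],[0,-1,0,0,0,0,0]]

```text
clock: 24.55
eef_pos: [424.2, -172.8, 282.8]
orientation: [-0.706, 0.707, -0.028, 0.028]
contact_force: [-0.3, -0.5, -0.7]
grip_width: 0.499
```

Run:
```python
from h import *
o=robot.get_obs(); print(o["clock"],o["contact_force"].round(1),o["eef_pos"])
im,M=snap("wrist","w8")
print(find("wrist",M,"sled_knob"),find("wrist",M,"bearing"))
s,_=snap("scene","s8")
cv2.imwrite("pics/f8.png",np.hstack([cv2.resize(im[130:330,100:367],(400,300),interpolation=cv2.INTER_CUBIC),cv2.resize(s[160:280,150:310],(400,300),interpolation=cv2.INTER_CUBIC)]))
```

```text
24.55 [-0.3 -0.5 -0.7] [ 424.19246515 -172.8418027   282.81411948]
[(0.59, array([ 421.7, -170.3,  100.2]))] [(0.65, array([ 516.9, -176.2,   63.9]))]
```

View pics/f8.png

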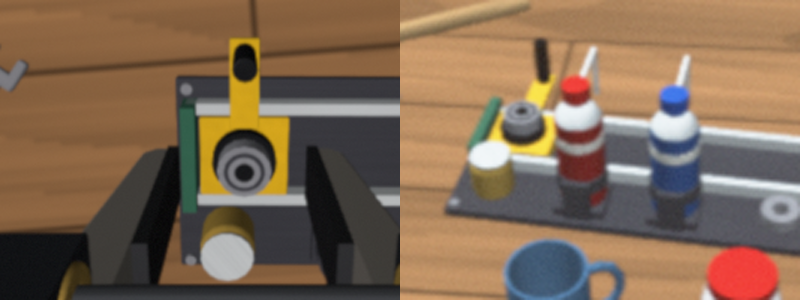

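In the final view the sled's edge (x≈199) meets the green stop (x≈197), both caps are up, and the tin is where it was. Handing in.

```bash
python3 -c "
from workcell import robot
print(robot.sign_off())"
```

```text
the job is handed in; nothing more can be done
None
```

The job is done and handed in at about 25 s on the robot's clock. `sign_off` gives no verdict.

- **Alignment:** I slid the sled under the red spout, checked it from the wrist camera, and moved it back 2 mm. The last look before spraying put the bearing within about 0.3 mm of the spout tip along the track.
- **Press:** I pressed the red cap with closed fingers until it bottomed. Travel stopped at about 8 mm, the last 1 mm of command gave no motion, and the force peaked at about 19 N. The scene camera then showed the cap back at its earlier height. I never touched the blue cap.
- **Home:** I ran the sled to the green stop until it stopped moving, with about 34 N reaction. I eased off, let go and lifted the gripper clear. The last pictures show the sled against the stop, both caps up and the grease tin where it was. The force on the tool was near zero.

**What disagreed:** the networks' single-point readings of the bearing and spout differed from each other by up to 7 mm. I used the direct wrist-image comparison for the final centring instead. I did not measure the loose items' positions before and after.

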